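# Slide the storage crate past its spring stop

## Task

Reach a fingertip down through the square finger well of the yellow storage crate, press the red spring bar under it down, and keep it held down while you push the crate along its runner until the whole crate is past the two steel stop pins and in the bay by the green end block. Then let the bar spring up fully so that the pins lock the crate in. Push only: do not lift the crate, and leave the other things on the shelf alone.

Things in the scene. Friction and masses are not known exactly. Their poses are not given: they have to be found in the camera images.
- runner: Fixed wooden runner on the shelf, 148 mm across (its x), 341 mm long (its y), yawed up to 0.45 rad. Origin on the shelf, midway across, level with the stop pins; +y is the way the crate must go, z up. Two rails (tops 30 mm above the shelf, |x| 46 to 62 mm) carry the crate between side guides (inner faces x = +-62 mm, tops 42 mm). Start stop's face at y = -175 mm, 46 mm high.
- end_block (a point): Middle of the face of the green end block, which closes the runner at y = +130 mm (runner's frame) and is 46 mm high; this point is 46 mm above the shelf. The crate meets the block when its centre is at y = +75 mm.
- crate: Loose yellow storage crate, low, open-topped, about 450 g: 120 mm across (x), 110 mm along the runner (y), 18 mm high. Origin at the centre of its underside, 30 mm above the shelf; axes as the runner's. Starts with its centre at y = -66 to -105 mm (runner's frame). Its leading wall meets the pins with its centre at y = -61 mm; it is wholly past them beyond y = +61 mm.
- finger_well (a point): Centre of the top of the crate's square finger well, 42 mm above the shelf, right above the crate's origin. The well goes through the floor: clear opening 50 x 50 mm, white collar 4 mm thick and 12 mm high around it (crate's outer walls reach 48 mm above the shelf). Below it a finger meets only the red bar. Pushing the collar from inside with the finger moves the crate.
- press_bar (a joint): Travel of the red spring bar, m: 0 up, grows as it is pressed straight down, 0.016 at its bottom stop. Bar and both pins are one part. Spring: about 5 N to start, 9 N at 14 mm. The pins are below the crate's floor once it is past 0.010, so hold it at about 0.012 to 0.015. It springs back up when released.
- bar_top (a point): Centre of the red bar's top face, at x = y = 0 in the runner's frame, 26 mm above the shelf when up; sinks with the bar. The bar lies along the middle of the runner: 40 mm wide (x), from y = -147 to +117 mm, flat-topped; it can be pressed anywhere along it and a finger can slide along it while pressing. Nothing but air below it.
- pin (a point): Top of one of the two steel stop pins, 12 mm square, which stand at y = 0, x = +-36 mm (this one at x = -36) in the runner's frame and reach 40 mm above the shelf when up, 14 mm above the bar's top. They sink with the bar. A finger over the bar passes between them (60 mm clear).
- soap_pump: Bystander: chrome hand soap pump, 68 mm across, 160 mm high; origin at the centre of its base.
- bowl: Bystander: blue ceramic bowl, 120 mm across, 55 mm high, just beyond the runner; origin at the centre of its base.
- biscuit_tin: Bystander: closed steel biscuit tin, 114 x 154 x 66 mm; origin at the centre of its base.
- egg_cup: Bystander: green glass egg cup, 48 mm across, 62 mm high, just beyond the runner; origin at the centre of its base.
- jar: Bystander: jar, 72 mm across, 110 mm high; origin at the centre of its base.
- spoon: Bystander: wooden spoon, 200 mm long, lying on the robot's side of the runner, roughly along it; origin under its middle.
Not all that is in view belongs to the job. What is meant by the crate is not blue or turquoise, and is the smaller of those in its own colour.

How it is judged:
On the way, in this order (a step that is already met when the one before it is completed fails the run):
1. the bar is pressed down while the crate is still on the starting side of the pins (value of joint press_bar above 0.0105 m and y of crate in the frame of runner below -0.056 m), for 0.1 s.
2. the whole crate is past the pins with the bar still held down (value of joint press_bar above 0.0105 m and y of crate in the frame of runner above 0.0605 m), for 0.1 s.
At the end, for the whole second after the job is handed in: The crate lies flat on the runner's rails (within 3 mm of its height, tilt under 0.05 rad), at rest, between the pins and the green end block (its centre 60.5 to 79 mm beyond the pins), and the bar is up again to within 3 mm, so that the pins lock it in (y of crate in the frame of runner between 0.0605 and 0.079 m and z of crate in the frame of runner between 0.027 and 0.033 m and value of joint press_bar below 0.003 m and linear speed of crate below 0.01 m/s and angle between crate's own z axis and vertical below 0.05 rad); the robot touches nothing.
It fails at once if the bar is let up while the crate is over the pins (y of crate in the frame of runner between -0.056 and 0.056 m and value of joint press_bar below 0.0103 m).
It fails at once if the crate is lifted (more than 6 mm) or tipped (height (world z) of crate above 0.036 m or angle between crate's own z axis and vertical above 0.12 rad).
It fails at once if one of the other things on the shelf is moved by more than 15 mm (distance of any of soap_pump, bowl, biscuit_tin, egg_cup, jar, spoon from where it was at the start of the episode above 0.015 m).
It also fails if it takes over 43 s, if anything falls off the work surface, if the arm or the gripper's body presses on something with over 40 N, if the wrist force passes 120 N, or if a joint passes its speed limit or range.

## Robot

A 6-joint arm with a two-finger parallel gripper is mounted at the origin on the work surface. World frame = base frame: x ahead of the robot, y to its left, z up, the work surface at z = 0. Lengths are in m, angles in rad, forces in N, time in s.
With the tool pointing down it reaches from about 0.35 to 0.975 m from the base axis. Payload 7.1 kg.
Tool frame: the origin (TCP) lies midway between the tips of the shut fingers; the grasp point (between the pads) lies 19 mm behind it; x points along the fingers, z is the direction in which the jaws open and shut, and the axes are right-handed (so a half turn about x gives the same grasp; the last joint's range is limited). The gripper opens to 88 mm and grips with 3 to 60 N. Pads are 20 mm wide; open, the fingers measure 115 mm over their backs; the gripper's body (75 mm by 178 mm) begins 61 mm behind the grasp point.
Start: joints at [1.233, 0.423, 1.63, -0, 1.089, -0.019], TCP at [0.196, 0.594, 0.223] pointing down, gripper open.
Joint ranges: [-3, 3], [-0.9, 2.11], [0.09, 2.58], [-1.31, 4.45], [0.11, 2.69], [-2.54, 2.54]. Speed limits (rad/s): [2.39, 2.39, 3.01, 3.14, 3.14, 3.14].

## Interface

Orientations are given as a unit quaternion [x, y, z, w].
In Python, from workcell import bot gives the robot as it stands. Calls block until the motion is done:
- bot.move_pose(position, orientation): joint-space move of the TCP to a pose.
- bot.move_linear(position, rot=None, feed=0.15): straight line of the TCP; rot=None keeps the orientation; feed is the mean speed in m/s.
- bot.goto_joints(angles): joint-space move.
- bot.command_gripper(opening, grasp_force=None): finger opening in m; grasp_force is the grip in N (None keeps the last); returns when the fingers have stopped.
- bot.pause(seconds).
- bot.inverse_kinematics(position, orientation): joint angles nearest the present ones, or None.
- bot.read_state(): the state.
- bot.capture(name): name is "side" or "top" or "wrist"; returns the picture (400x640x3 uint8, red, green, blue); there is no depth.
- bot.get_calibration(name): a dict with "fx", "fy", "cx", "cy" (pixels), "pose" (4x4, takes a point from camera to world coordinates). Camera axes: x right, y up, looking along -z (the intrinsics and any distortion apply to the point x, -y, -z); pixel columns grow to the right and rows downward; lengths in m; the calibration is good to about 2 mm. A picture is of the moment at which its call begins: read the wrist's pose just before it. get_calibration takes no time and is no camera call; for the wrist camera it gives the pose at the moment of the call.
A pose or a line that the arm cannot do raises bot.MotionError and nothing moves.
- bot.close_job(): hands the job in, once; it reports no verdict.
Trained networks look in the newest picture that a camera, given by its name, has taken for a name from the list of things; names that differ only in an ending like _2 or _b are one class to them, and where a whole thing is asked for, a point or a joint stands for the part that bears it (a point fixed in the world has none). Each returns a list of dicts, best first, with "confidence" (0 to 1); they miss things now and then, are a little off and sometimes report something else, mostly with a low value. They report only what shows in the picture. A call takes as long as a camera call. They do not tell look-alikes from the thing itself.
- bot.spot_in(thing, camera): "at" ([x, y, z] in m, in world coordinates, good to about 4 mm: the middle of the surface that is visible of it).
- bot.cut_out(thing, camera): "pixels" (400x640 bool, what is visible of it).
- bot.spot_point(thing, camera): "at" ([x, y, z] in m, in world coordinates, good to about 4 mm: a listed point, or the origin of a listed thing).
The state is a dict: "time": time; "joint_positions": joint angles; "qvel": joint speeds; "joint_efforts": joint torques, N m; "ee_pos": TCP position; "eef_rot": TCP orientation; "wrist_force": force on the tool from outside, world axes, zero at the start; "torque": the same for the moment, N m; "opening": finger opening in m.
Only numpy, scipy, OpenCV 4.12 (cv2) and the standard library are available. Lean on these libraries where they do the work, as an engineer would, in place of code of your own. Each camera call takes 0.05 s, during which the arm holds its last target.

## Working session

There is one attempt and no reset: what is moved stays moved. The work goes in short steps, each a Python script; the robot and the scene stay as the last script left them, time stands still between calls to the robot, and variables do not carry over. Pictures are saved under pics/ and viewed, and the job is handed in when it is done.

```bash
mkdir -p pics
python3 - <<'E'
from workcell import bot
import cv2
for n in ("top","side","wrist"):
    im=bot.capture(n); cv2.imwrite(f"pics/{n}0.png",im[:,:,::-1])
    for t in ("runner","end_block","crate","finger_well","bar_top","pin"):
        f=bot.spot_point(t,n)
        print(n,t,[( [round(float(v),4) for v in d["at"]],round(d["confidence"],2)) for d in f])
s=bot.read_state(); print(s)
c=bot.get_calibration("top");print(c)
E
```

```text
top runner [([0.5549, 0.0337, -0.0032], 0.95), ([0.7309, 0.0729, 0.0031], 0.46)]
top end_block [([0.5706, 0.1573, 0.0445], 0.69)]
top crate [([0.3095, -0.2301, 0.0009], 0.93), ([0.5472, -0.0393, 0.03], 0.89), ([0.7069, -0.2404, 0.0019], 0.81), ([0.3188, 0.2434, -0.0006], 0.68)]
top finger_well [([0.7063, -0.2438, 0.0082], 0.86), ([0.5475, -0.0379, 0.0396], 0.76), ([0.3118, -0.2312, 0.0157], 0.69), ([0.3218, 0.2423, 0.0159], 0.69)]
top bar_top [([0.5537, 0.0317, 0.0262], 0.78)]
top pin [([0.5123, 0.0288, 0.0426], 0.89)]
side runner [([0.5537, 0.0306, 0.0031], 0.57)]
side end_block [([0.5626, 0.1576, 0.0432], 0.76), ([0.6791, -0.035, -0.0007], 0.62), ([0.4106, -0.4181, -0.002], 0.42)]
side crate [([0.3108, -0.2317, -0.0009], 0.96), ([0.7039, -0.239, 0.0045], 0.81), ([0.5466, -0.0353, 0.0263], 0.63), ([0.3217, 0.2428, -0.001], 0.55)]
side finger_well [([0.7042, -0.2428, 0.0109], 0.84), ([0.3141, -0.231, 0.0144], 0.74), ([0.5459, -0.0387, 0.0452], 0.66), ([0.3221, 0.2382, 0.0152], 0.66)]
side bar_top [([0.5585, 0.0268, 0.0223], 0.75), ([0.5424, -0.0358, 0.0451], 0.21)]
side pin [([0.5177
[... 604 characters left out ...]
0.59350116, 0.22267995]), 'eef_rot': array([-0.41431302,  0.57301839,  0.41428914,  0.57302631]), 'wrist_force': array([0.17192476, 0.36762358, 0.84918561]), 'torque': array([ 0.01906611, -0.00660238,  0.00108617]), 'opening': 0.08793887021256544}
{'fx': 370.9564330211955, 'fy': 370.9564330211955, 'cx': 317.28875415010225, 'cy': 202.78828823027996, 'pose': array([[ 1.82873481e-03,  9.96109006e-01, -8.81107486e-02,
         4.48676634e-01],
       [-9.99983358e-01,  1.33948236e-03, -5.61150532e-03,
        -8.39716406e-04],
       [-5.47164819e-03,  8.81195442e-02,  9.96094879e-01,
         1.16207085e+00],
       [ 0.00000000e+00,  0.00000000e+00,  0.00000000e+00,
         1.00000000e+00]])}
```

View pics/top0.png

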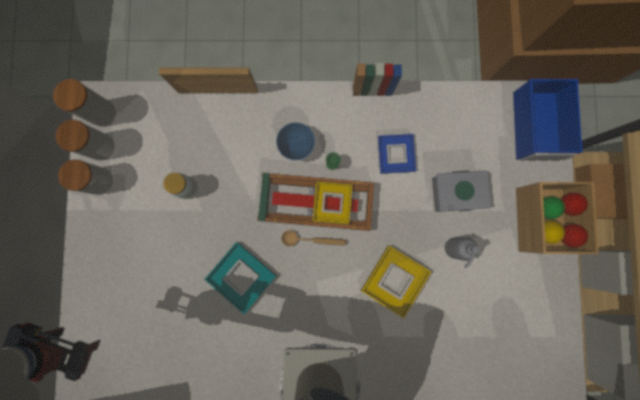

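View pics/side0.png

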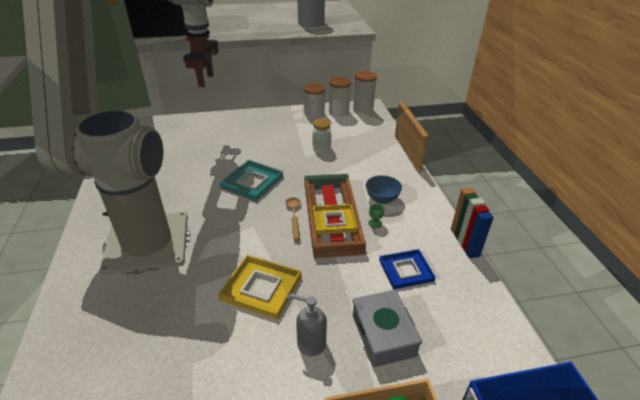

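```bash
python3 -c "
import cv2
a=cv2.imread('pics/top0.png')[100:270,230:410];cv2.imwrite('pics/crop0.png',cv2.resize(a,None,fx=3.5,fy=3.5,interpolation=cv2.INTER_CUBIC)[:600])"
```

```text
(no output)
```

View pics/crop0.png

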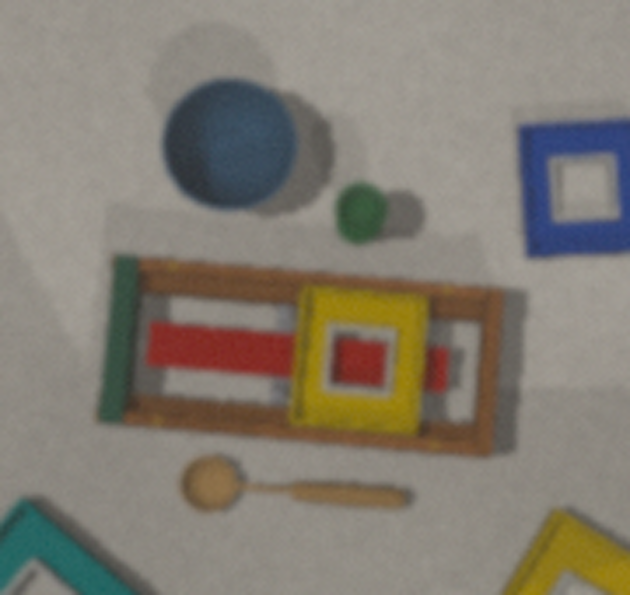

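Possible targets in the top view are the small yellow crate in the runner (333,202), the large yellow one (398,280), the blue one (397,153) and the teal one (242,277). I choose the one at (333,202): it's the smaller yellow. The crop shows it on the rails with the red bar visible through its well, and the green block to its left (+y world). Next I'll go above it with the gripper shut for a wrist view.

```bash
cat > h.py <<'E'
from workcell import bot
import numpy as np, cv2
from scipy.spatial.transform import Rotation as R
def quat(yaw,along='y',s=1):
    # tool x down, tool z along runner axis
    a=yaw+(np.pi/2 if along=='y' else 0)
    z=s*np.array([np.cos(a),np.sin(a),0]); x=np.array([0,0,-1.]); y=np.cross(z,x)
    return R.from_matrix(np.c_[x,y,z]).as_quat()
E
python3 - <<'E'
from h import *
s=bot.read_state(); print(s['time'],R.from_quat(s['eef_rot']).as_matrix().round(2).tolist())
for al in 'xy':
  for sg in (1,-1):
    for p in ([.546,-.04,.25],[.546,-.04,.012],[.565,.12,.012]):
      q=bot.inverse_kinematics(p,quat(-.09,al,sg)); print(al,sg,p,None if q is None else np.round(q,2))
E
```

```text
1.05 [[0.0, -0.95, 0.31], [-0.0, 0.31, 0.95], [-1.0, -0.0, -0.0]]
x 1 [0.546, -0.04, 0.25] [-0.09  0.28  1.78 -0.    1.09 -0.  ]
x 1 [0.546, -0.04, 0.012] [-0.09  0.64  1.9  -0.    0.6  -0.  ]
x 1 [0.565, 0.12, 0.012] [ 0.19  0.67  1.83 -0.    0.65  0.28]
x -1 [0.546, -0.04, 0.25] None
x -1 [0.546, -0.04, 0.012] None
x -1 [0.565, 0.12, 0.012] None
y 1 [0.546, -0.04, 0.25] [-0.09  0.28  1.78 -0.    1.09 -1.58]
y 1 [0.546, -0.04, 0.012] [-0.09  0.64  1.9  -0.    0.6  -1.58]
y 1 [0.565, 0.12, 0.012] [ 0.19  0.67  1.83 -0.    0.65 -1.29]
y -1 [0.546, -0.04, 0.25] [-0.09  0.28  1.78 -0.    1.09  1.57]
y -1 [0.546, -0.04, 0.012] [-0.09  0.64  1.9  -0.    0.6   1.57]
y -1 [0.565, 0.12, 0.012] [ 0.19  0.67  1.83 -0.    0.65  1.85]
```

Run:
```python
from h import *
bot.command_gripper(0.0)
print(bot.read_state()['time'],bot.read_state()['opening'])
bot.move_pose([.535,0.0,.28],quat(-.09,'x',1))
cal=bot.get_calibration("wrist")
im=bot.capture("wrist"); cv2.imwrite("pics/w1.png",im[:,:,::-1])
np.save("w1cal.npy",cal,allow_pickle=True)
for t in ("runner","end_block","crate","finger_well","bar_top","pin"):
    f=bot.spot_point(t,"wrist")
    print(t,[( [round(float(v),4) for v in d["at"]],round(d["confidence"],2)) for d in f])
s=bot.read_state();print(s['time'],s['ee_pos'],s['wrist_force'],s['opening'],cal)
```

```text
2.3917 0.00023544478279560762
runner [([0.5504, 0.0255, 0.0025], 0.75)]
end_block [([0.5633, 0.1612, 0.0459], 0.59)]
crate []
finger_well [([0.7105, -0.2442, 0.012], 0.94), ([0.3157, -0.2256, 0.0145], 0.9)]
bar_top [([0.5544, 0.0316, 0.0268], 0.92)]
pin [([0.5166, 0.0305, 0.038], 0.77)]
5.175 [5.35032796e-01 2.51967006e-04 2.79979832e-01] [-0.13439482  0.77326214  0.28504152] 0.00035920601016820627 {'fx': 331.19504773054956, 'fy': 331.19504773054956, 'cx': 321.3138471868602, 'cy': 203.20272365310745, 'pose': array([[ 9.96016014e-01,  8.65279613e-02,  2.15641171e-02,
         5.41111353e-01],
       [-8.91730909e-02,  9.65059528e-01,  2.46390479e-01,
         6.80004668e-02],
       [ 5.09009166e-04, -2.47331802e-01,  9.68930710e-01,
         4.42531869e-01],
       [ 0.00000000e+00,  0.00000000e+00,  0.00000000e+00,
         1.00000000e+00]])}
```

View pics/w1.png

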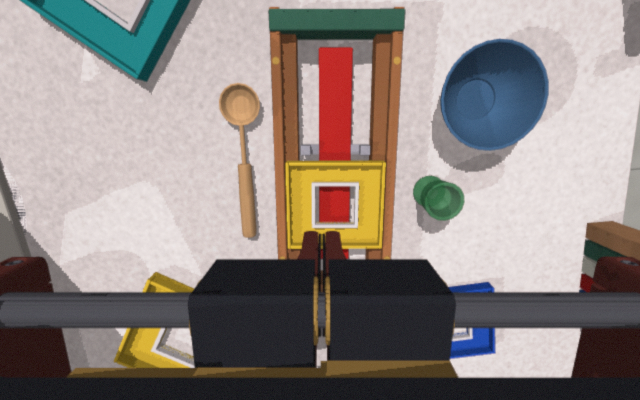

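```bash
python3 -c "
import cv2
a=cv2.imread('pics/w1.png')[0:260,260:410];cv2.imwrite('pics/w1c1.png',cv2.resize(a[:60],None,fx=5,fy=5));cv2.imwrite('pics/w1c2.png',cv2.resize(a[140:258],None,fx=5,fy=5))"
cat >> h.py <<'E'
def bp(cal,u,v,z):
    P=cal['pose']; d=np.array([(u-cal['cx'])/cal['fx'],-(v-cal['cy'])/cal['fy'],-1.])
    d=P[:3,:3]@d; o=P[:3,3]; return o+d*(z-o[2])/d[2]
E
```

```text
(no output)
```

View pics/w1c1.png

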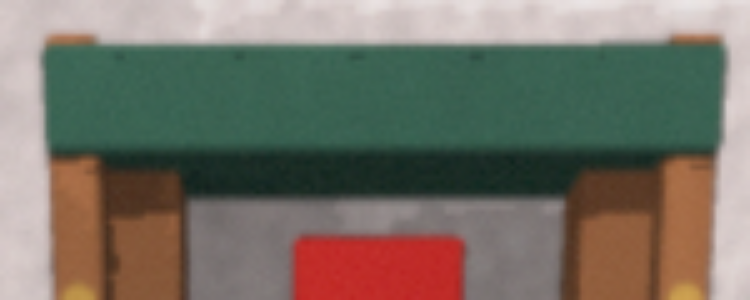

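View pics/w1c2.png

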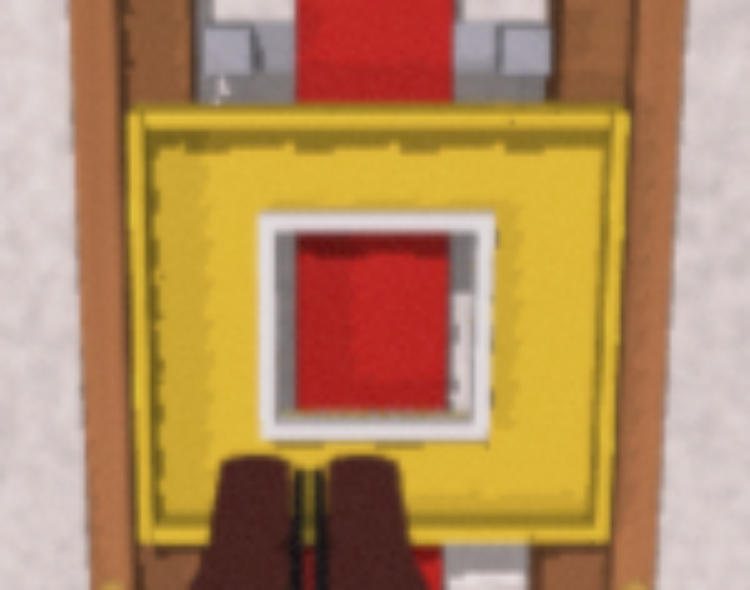

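Run:
```python
from h import *
from scipy.optimize import least_squares
cal=np.load("w1cal.npy",allow_pickle=True).item()
run=[((269,30.4,.046),(-.074,.13)),((404.4,30.4,.046),(.074,.13)),((319,47.6,.026),(-.02,.117)),((352.6,47.6,.026),(.02,.117)),((305.6,150.2,.04),(-.036,0)),((365,150,.04),(.036,0))]
cr=[((311.6,182.4,.042),(-.029,.029)),((359,182.4,.042),(.029,.029)),((357.8,228,.042),(.029,-.029)),((312.4,228,.042),(-.029,-.029)),
((285.6,162,.048),(-.06,.055)),((385.6,162,.048),(.06,.055)),((382,249,.048),(.06,-.055)),((288,249,.048),(-.06,-.055))]
def fit(L):
    W=np.array([bp(cal,*a)[:2] for a,_ in L]);M=np.array([b for _,b in L])
    f=lambda p:(M@np.array([[np.cos(p[2]),-np.sin(p[2])],[np.sin(p[2]),np.cos(p[2])]]).T+p[:2]-W).ravel()
    r=least_squares(f,[.55,0,-.09]);print(r.x.round(4),(r.fun.reshape(-1,2)*1000).round(1).tolist());return r.x
a=fit(run);b=fit(cr)
c,s=np.cos(a[2]),np.sin(a[2]);d=b[:2]-a[:2];print("crate in runner",c*d[0]+s*d[1],-s*d[0]+c*d[1])
```

```text
[ 0.5548  0.0297 -0.0887] [[-0.2, -0.2], [0.2, -0.1], [-0.5, 0.4], [0.5, 0.3], [-0.2, -0.1], [0.2, -0.3]]
[ 0.5491 -0.0386 -0.0874] [[0.1, -0.6], [-0.1, -0.5], [-0.0, 0.5], [-0.3, 0.4], [-0.3, -0.5], [0.6, -0.3], [0.1, 0.7], [-0.1, 0.4]]
crate in runner 0.00039776171415204474 -0.06853265085032766
```

The wrist view shows the runner head-on, with the pins at (306,150) and (365,150) and the collar centred near (335,205). The fit residuals are under 1 mm, putting the crate at y = -68.5 mm. Next I descend into the well and find the bar by force.

```bash
cat >> h.py <<'E'
RX,RY,YAW=.5548,.0297,-.0887
Q=quat(YAW,'x',1)
def w(x,y,z):
    c,s=np.cos(YAW),np.sin(YAW); return [RX+c*x-s*y,RY+s*x+c*y,z]
def st():
    s=bot.read_state(); d=np.array(s['ee_pos'][:2])-[RX,RY]; c,n=np.cos(YAW),np.sin(YAW)
    f=s['wrist_force']
    return round(s['time'],2),"x %.4f y %.4f z %.4f"%(c*d[0]+n*d[1],-n*d[0]+c*d[1],s['ee_pos'][2]),"F lat %.2f along %.2f z %.2f"%(c*f[0]+n*f[1],-n*f[0]+c*f[1],f[2])
E
python3 - <<'E'
from h import *
bot.move_pose(w(0,-.0685,.09),Q)
bot.move_linear(w(0,-.0685,.06),feed=.1); print(st())
bot.move_linear(w(0,-.0685,.030),feed=.06); print(st())
for z in (.027,.025,.023,.021):
    bot.move_linear(w(0,-.0685,z),feed=.03); print(z,st())
E
```

```text
(6.42, 'x 0.0004 y -0.0683 z 0.0606', 'F lat -0.43 along 0.55 z -0.51')
(7.08, 'x -0.0001 y -0.0685 z 0.0297', 'F lat -0.15 along 0.16 z -0.01')
0.027 (7.33, 'x 0.0001 y -0.0685 z 0.0270', 'F lat 0.07 along -0.48 z -0.14')
0.025 (7.58, 'x 0.0003 y -0.0685 z 0.0254', 'F lat -1.19 along 0.56 z 4.95')
0.023 (7.83, 'x 0.0003 y -0.0685 z 0.0234', 'F lat -1.74 along 0.25 z 6.54')
0.021 (8.07, 'x 0.0003 y -0.0685 z 0.0215', 'F lat -1.41 along -0.03 z 6.94')
```

Run:
```python
from h import *
bot.move_linear(w(0,-.0685,.0118),feed=.03); print(st())
bot.pause(.3); print(st())
cal=bot.get_calibration("wrist")
im=bot.capture("wrist"); cv2.imwrite("pics/w2.png",im[:,:,::-1])
```

```text
(8.53, 'x 0.0004 y -0.0685 z 0.0125', 'F lat -1.18 along 0.24 z 9.16')
(8.83, 'x 0.0004 y -0.0685 z 0.0126', 'F lat -1.86 along -0.35 z 9.69')
```

View pics/w2.png

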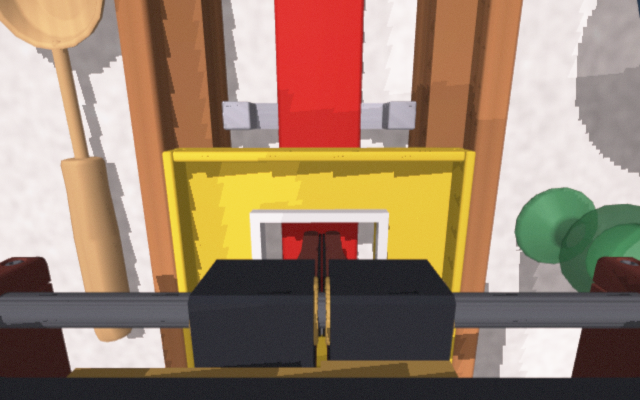

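The finger is inside the well, with the collar front edge at row 215. The bar is down about 13.4 mm and the pins at (237,113) and (399,113) have sunk. I'll push in stages.

Run:
```python
from h import *
for y in (-.055,-.046,-.035,-.015,.01,.035):
    bot.move_linear(w(0,y,.0118),feed=.04); print(y,st())
    F=bot.read_state()['wrist_force']
    if np.hypot(*F[:2])>15: print("stop");break
im=bot.capture("wrist"); cv2.imwrite("pics/w3.png",im[:,:,::-1])
```

```text
-0.055 (9.37, 'x 0.0013 y -0.0554 z 0.0129', 'F lat 0.12 along -1.92 z 8.96')
-0.046 (9.74, 'x 0.0015 y -0.0466 z 0.0129', 'F lat 0.38 along -4.58 z 9.27')
-0.035 (10.17, 'x 0.0015 y -0.0356 z 0.0129', 'F lat 0.56 along -4.76 z 7.65')
-0.015 (10.82, 'x 0.0014 y -0.0157 z 0.0129', 'F lat 0.50 along -5.44 z 9.22')
0.01 (11.59, 'x 0.0013 y 0.0092 z 0.0128', 'F lat 0.60 along -6.61 z 8.77')
0.035 (12.37, 'x 0.0012 y 0.0342 z 0.0128', 'F lat -0.37 along -5.30 z 9.68')
```

View pics/w3.png

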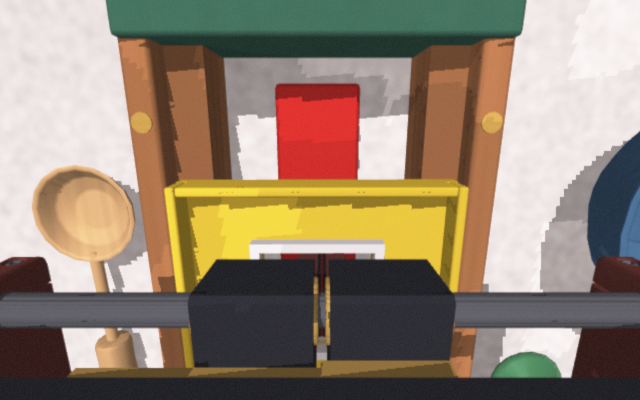

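Run:
```python
from h import *
cal=bot.get_calibration("wrist")
def ry(P):
    d=P[:2]-[RX,RY];return -np.sin(YAW)*d[0]+np.cos(YAW)*d[1]
print("crate y",ry(bp(cal,317,181.5,.048))-.055,"block",ry(bp(cal,317,38,.046)), "fin", st())
for y in (.055,.075,.083):
    bot.move_linear(w(0,y,.0118),feed=.04); print(y,st())
cal=bot.get_calibration("wrist")
im=bot.capture("wrist"); cv2.imwrite("pics/w4.png",im[:,:,::-1]); np.save("w4cal.npy",cal,allow_pickle=True)
```

```text
crate y 0.02307366219190337 block 0.12978801751849198 fin (12.42, 'x 0.0012 y 0.0342 z 0.0128', 'F lat 1.21 along -5.91 z 8.82')
0.055 (13.07, 'x 0.0010 y 0.0543 z 0.0128', 'F lat 0.02 along -5.62 z 8.63')
0.075 (13.72, 'x 0.0010 y 0.0743 z 0.0128', 'F lat -0.37 along -5.56 z 8.84')
0.083 (14.07, 'x 0.0009 y 0.0824 z 0.0128', 'F lat 0.10 along -5.24 z 9.15')
```

View pics/w4.png

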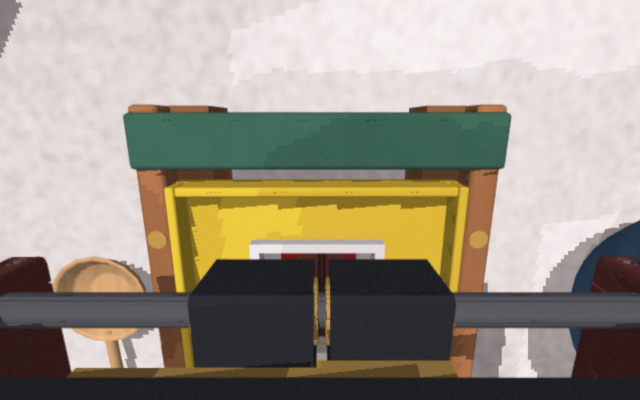

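Run:
```python
from h import *
cal=np.load("w4cal.npy",allow_pickle=True).item()
def ry(P):
    d=P[:2]-[RX,RY];return -np.sin(YAW)*d[0]+np.cos(YAW)*d[1]
a=ry(bp(cal,317,181.5,.048));b=ry(bp(cal,317,168,.046));print("crate y",a-.055,"block",b,"gap",b-a)
```

```text
crate y 0.07122723401839981 block 0.13122947831136875 gap 0.005002244292968944
```

The crate is at y ≈ 70 mm, with a 5 mm gap to the green block (block edge at row 168, crate wall at row 181). I'll slide the finger clear of the collar with the bar still down, then lift straight up.

Run:
```python
from h import *
bot.move_linear(w(0,.072,.0118),feed=.04); print(st())
bot.move_linear(w(0,.072,.035),feed=.04); print(st())
bot.move_linear(w(0,.072,.12),feed=.1)
bot.move_pose(w(0,0.0,.25),Q); print(st())
cal=bot.get_calibration("wrist")
im=bot.capture("wrist"); cv2.imwrite("pics/w5.png",im[:,:,::-1]); np.save("w5cal.npy",cal,allow_pickle=True)
for t in ("crate","pin","bar_top","end_block"):
    f=bot.spot_point(t,"wrist")
    print(t,[( [round(float(v),4) for v in d["at"]],round(d["confidence"],2)) for d in f])
print(w(-.036,0,.04))
im=bot.capture("side"); cv2.imwrite("pics/s5.png",im[:,:,::-1])
```

```text
(14.54, 'x 0.0015 y 0.0727 z 0.0131', 'F lat -0.03 along 2.14 z 9.40')
(15.28, 'x -0.0004 y 0.0718 z 0.0346', 'F lat 0.41 along -0.23 z -0.29')
(16.92, 'x -0.0007 y 0.0001 z 0.2487', 'F lat 0.06 along 0.10 z -0.09')
crate [([0.7065, -0.2478, 0.0004], 0.97), ([0.3079, -0.2304, 0.0019], 0.96)]
pin [([0.5167, 0.0318, 0.0364], 0.77)]
bar_top []
end_block [([0.5652, 0.1619, 0.0484], 0.61)]
[np.float64(0.5189415255935284), np.float64(0.032889014462247006), 0.04]
```

View pics/w5.png

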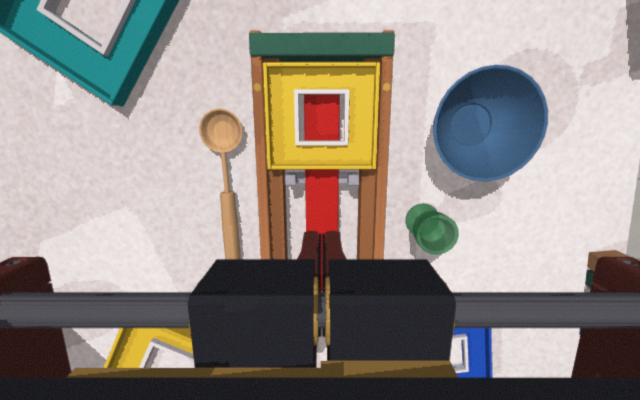

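View pics/s5.png

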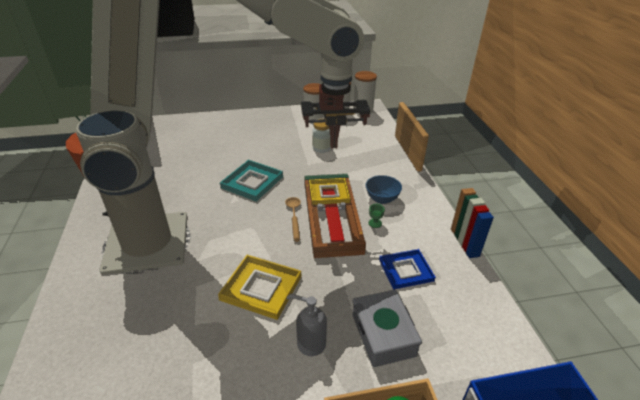

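Run:
```python
from h import *
cal=np.load("w5cal.npy",allow_pickle=True).item()
def rxy(P):
    d=P[:2]-[RX,RY];c,s=np.cos(YAW),np.sin(YAW);return (c*d[0]+s*d[1],-s*d[0]+c*d[1])
for q in [(322,89.5,.042),(321.5,146,.042),(321,62,.048),(320,170.5,.048),(321,54,.046)]: print(np.round(rxy(bp(cal,*q)),4))
im=cv2.imread('pics/w5.png')[30:215,240:400];cv2.imwrite('pics/w5c.png',cv2.resize(im[120:],None,fx=5,fy=5))
print(bot.read_state()['time'])
```

```text
[0.0001 0.0976]
[-0.0005  0.0385]
[-0.0009  0.1237]
[-0.0022  0.0122]
[-0.0009  0.1316]
17.2167
```

View pics/w5c.png

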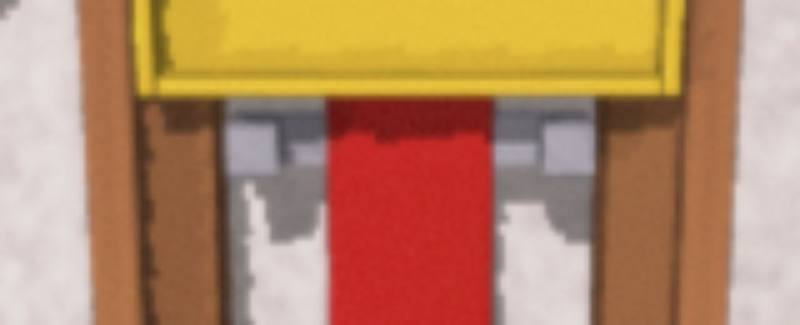

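The crop shows both pins standing proud behind the crate's trailing wall, and the crate at y ≈ 68 mm. I'm handing in.

Run:
```python
from h import *
cal=np.load("w5cal.npy",allow_pickle=True).item()
for z in (.026,.04): print(z,np.linalg.norm(bp(cal,290.4,179.4,z)-bp(cal,353.6,179.4,z)))
bot.close_job()
```

```text
0.026 0.07452770929658327
0.04 0.07182017247903397
the job is handed in; nothing more can be done
```

The small yellow crate is in the bay by the green block, with the bar up and the pins standing behind it. I handed the job in at about 17 s; no verdict is reported.

With the gripper shut, I put a fingertip down the well and pressed the bar about 13 mm. I held it there while pushing the crate past the pins, backed the finger off the collar with the bar still down, then lifted straight out.

**Last checks:**
- **Crate position:** it measured y ≈ 68 mm (allowed 60.5 to 79), with a gap of about 7 mm to the end block.
- **Bar and pins:** the pins' image spacing gives 71.8 mm when their tops are taken at 40 mm height, against the true 72 mm, so the bar is fully up.
- **Forces:** the wrist force was near zero after lifting. While pushing it stayed under about 10 N vertically and 7 N along the runner.
- **Other things on the shelf:** they look unmoved in the final pictures. I judged this by eye and did not measure it.

**Checks that failed or disagreed:**
- The network did not report the crate in the runner in either wrist view, and missed the bar top in the last one. I used my own pixel fit instead.
- My estimates of the crate's final position ranged from 68 to 71 mm, all within limits.

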